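# Tare the balance through its touch-free sensor

### The job

Tare the balance with the empty dish on its pan: with the fingertips, push the sliding glass lid of the draft shield fully shut, without gripping its grip rail. Then point from above at the right-hand touch-free sensor of the balance's terminal (right as the robot sees the terminal's front), holding the fingertips about 3 cm above it for a good two seconds without touching the terminal, and draw the hand well away. Keep the hand away from the left-hand sensor and leave the dish, box, bottle and weights where they are.

Things in the scene. Friction and masses are not known exactly. Their poses are not given: they have to be found in the camera images.
- balance: White laboratory balance, fixed, 290 mm deep, 190 mm wide, front towards the robot. Origin on the table under the centre of the weighing chamber; x to its rear, y to its left, z up. Glass chamber 176 x 172 mm on the 80 mm high base, open-topped when the lid is back; behind it a white housing, x = 91 to 189 mm, 226 mm high. Lid rails at y = +-88 mm, tops at 240 mm.
- lid (a joint): Opening of the chamber's flat glass lid (176 x 166 x 5 mm, underside 230 mm above the table), m. 0 = fully shut (hard end stop), up to 0.13 = back over the rear housing. It slides level along the balance's x axis, shutting towards the balance's front (-x), takes about 1.5 N and stays where it is left.
- lid_grip (a point): Centre of the top edge of the grip rail on the lid, 257 mm above the table; moves with the lid (at balance x = -60 mm, y = 0 when shut). A grey upright bar across the lid: 96 mm long (balance y), 12 mm thick (balance x), 22 mm tall above the glass. To shut the lid, push its far side (away from the robot) towards the balance's front.
- pan (a point): Centre of the top of the round steel weighing pan (110 mm across), 92 mm above the table, on the balance's axis.
- dish: Empty white weighing dish with flaring sides, 80 mm square at the rim, 22 mm tall, 20 g, loose on the pan; origin at the centre of its underside.
- terminal: The balance's separate white terminal, fixed, 126 mm deep (x), 210 mm wide (y), left or right of the balance. Its front with keys and green display slopes towards the robot; behind that a level strip, 40 mm deep, 60 mm above the table, has a touch-free sensor at each end. Origin on the table under its centre; x to its rear, y to its left as seen from the robot, z up.
- sensor_right (a point): The right-hand touch-free sensor: a round black window with steel rim, 25 mm across, flush in the level strip 60 mm above the table, at terminal x = +45, y = -80 mm; z up. It reads a hand held 10 to 55 mm above it (fingertips), within 20 mm sideways.
- sensor_left (a point): The left-hand touch-free sensor, alike, at terminal x = +45, y = +80 mm. It reacts to a hand within 30 mm sideways and 60 mm above it.
- clip_box: Bystander: pale storage box with white lid and black end clips, 140 x 200 x 68 mm, 0.7 kg, loose, on the other side of the balance from the terminal; origin at the centre of its underside.
- wash_bottle: Bystander: white wash bottle, 68 mm across, 205 mm tall with its bent spout, loose, to the right of the balance; origin at the centre of its underside.
- weight_big: Bystander: steel calibration weight with knob, 33 mm across, 53 mm tall, 200 g, loose, on the table to the left of the balance; origin at the centre of its underside.
- weight_small: Bystander: smaller steel weight, 25 mm across, 48 mm tall, 100 g, loose, on the table to the left of the balance; origin at the centre of its underside.
There are look-alikes about, which are no part of the job. Leave any purple look-alike of the terminal alone.

How it is judged:
By the outcome, as a careful person would: the job done as asked, in the order asked, and still so for the second after the job is handed in, with the robot touching nothing.
It also fails if it takes over 54 s, if anything falls off the work surface, if the arm or the gripper's body presses on something with over 40 N, if the wrist force passes 120 N, or if a joint passes its speed limit or range.

### The arm

A 6-joint arm with a two-finger parallel gripper is mounted at the origin on the work surface. World frame = base frame: x ahead of the robot, y to its left, z up, the work surface at z = 0. Lengths are in m, angles in rad, forces in N, time in s.
With the tool pointing down it reaches from about 0.25 to 0.725 m from the base axis. Payload 9.7 kg.
Tool frame: the origin (TCP) lies between the finger pads, 19 mm behind the fingertips; this is the grasp point; z points along the fingers, y is the line along which they close (so a half turn about z gives the same grasp; the last joint's range is limited). The gripper opens to 85 mm and grips with 20 to 120 N. Pads are 22 mm wide; open, the fingers measure 114 mm over their backs; the gripper's body (76 mm by 85 mm) begins 54 mm behind the grasp point. The pads swing forward as they close: fully open they stand 13 mm farther back than shut.
Start: joints at [-1.183, 0.087, 0.176, 1.66, 0, 1.571], TCP at [0.208, -0.509, 0.25] pointing down, gripper open.
Joint ranges: [-3.13, 3.13], [-0.85, 1.81], [-1.15, 1.24], [-2.2, 2.28], [-1.44, 1.52], [-3.14, 3.14]. Speed limits (rad/s): [2.22, 2.22, 2.57, 3.14, 3.14, 3.14].

### API

Orientations are given as a 3x3 rotation matrix whose columns are the frame's x, y, z axes.
In Python, from plant import arm, vision gives the robot as it stands. The module is installed in compiled form; this text tells all that it offers.
- The arm moves only by the shell command python3 -m jog 'ROWS' [OPENING] [FORCE]. ROWS is JSON, a list of rows, each a list of 2 entries, a list of its own where there are three numbers: the shift along the tool's x, y, z in cm, then the turn, a rotation vector about the tool's x, y, z in rad. In form: [[[dx, dy, dz], [wx, wy, wz]], ...]. A call has 1 to 20 rows; each row shifts and turns the commanded pose from where the row before left it, along the tool's axes as they then stand; what a row does not reach is not made up. A row lasts 1/8 s, in which the tool goes at most 62.5 mm and 10.7 degrees, less where a joint would pass 70% of its speed; a pose out of reach is approached as far as the arm can. A call with a gripper value outside its range is refused whole. OPENING is the opening, from 0 (shut) to 1 (fully open), set as the call begins (- or left out, the last holds). The fingers move at their own pace and stop on an object; FORCE is the grip in N (left out, the last holds). Time passes only in rows, so rows that do not move let the fingers close. It gives the time, the measured TCP pose, the force, the opening and the grip force at its end, in the units of the state.
- arm.sense(): the state, without advancing time (a new reading comes with each control period).
- vision.capture(name): name is "scene" or "top"; returns the picture (480x640x3 uint8, blue, green, red); there is no depth.
- vision.calibration(name): a dict with "mtx" (3x3 intrinsics, pixels), "k1" (the pictures are not rectified: a ray, as slopes to the right and down, at radius r is drawn at 1 + k1 r^2 times it, then the intrinsics apply), "pose" (4x4, takes a point from camera to world coordinates). Camera axes: x right, y down, z forward; pixel columns grow to the right and rows downward; lengths in m; the calibration is good to about 2 mm. A picture is of the moment at which its call begins. calibration takes no time and is no camera call.
- arm.finish_job(): hands the job in; it is judged then, once.
The state is a dict: "clock": time; "joint_pos": joint angles; "qd": joint speeds; "effort": joint torques, N m; "tcp_pos": TCP position; "tool_rot": TCP orientation; "contact_force": force on the tool from outside, world axes, zero at the start; "moment": the same for the moment, N m; "opening": opening from 0.0 (shut) to 1.0 (fully open); "finger_force": force on a finger pad.
Only numpy, scipy, OpenCV 4.12 (cv2) and the standard library are available. Lean on these libraries where they do the work, as an engineer would, in place of code of your own. Each camera call takes 0.05 s, during which the arm holds its last target. There are 200 camera calls.

## Working session

There is one attempt and no reset: what is moved stays moved. The work goes in short steps, Python scripts to look and compute and a shell command to move; the robot and the scene stay as the last step left them, time stands still between calls to the robot, and variables do not carry over. Pictures are saved under pics/ and viewed, at most 10 in all, crops included, and the job is handed in when it is done.

```bash
mkdir -p pics
python3 - <<'E'
from plant import arm, vision
import cv2
for n in("scene","top"):
    cv2.imwrite(f"pics/{n}0.png",vision.capture(n)); c=vision.calibration(n); print(n,c)
s=arm.sense(); print(s["clock"],s["tcp_pos"],s["tool_rot"],s["opening"])
E
```

```text
scene {'mtx': array([[502.18769956,   0.        , 322.22209824],
       [  0.        , 502.18769956, 242.21425405],
       [  0.        ,   0.        ,   1.        ]]), 'k1': -0.10362901887796735, 'pose': array([[ 0.69858976, -0.6767565 ,  0.23232089,  0.09301408],
       [-0.71547852, -0.65710369,  0.23728721, -0.41749462],
       [-0.00792675, -0.33198702, -0.94325065,  1.47404466],
       [ 0.        ,  0.        ,  0.        ,  1.        ]])}
top {'mtx': array([[553.62268666,   0.        , 316.9507604 ],
       [  0.        , 553.62268666, 235.97369237],
       [  0.        ,   0.        ,   1.        ]]), 'k1': 0.033214405887884595, 'pose': array([[ 1.87025179e-02, -9.77591086e-01,  2.09680435e-01,
         1.43322384e-01],
       [-9.99824645e-01, -1.80880547e-02,  4.84793574e-03,
        -1.03480962e-01],
       [-9.46587591e-04, -2.09734335e-01, -9.77757952e-01,
         1.49210090e+00],
       [ 0.00000000e+00,  0.00000000e+00,  0.00000000e+00,
         1.00000000e+00]])}
0.1 [ 0.20791781 -0.50899644  0.24934445] [[ 9.25734049e-01  3.78174925e-01 -4.42660500e-04]
 [ 3.78175184e-01 -9.25733370e-01  1.12164512e-03]
 [ 1.43924641e-05 -1.20574830e-03 -9.99999273e-01]] 0.9963915355430857
```

View pics/scene0.png

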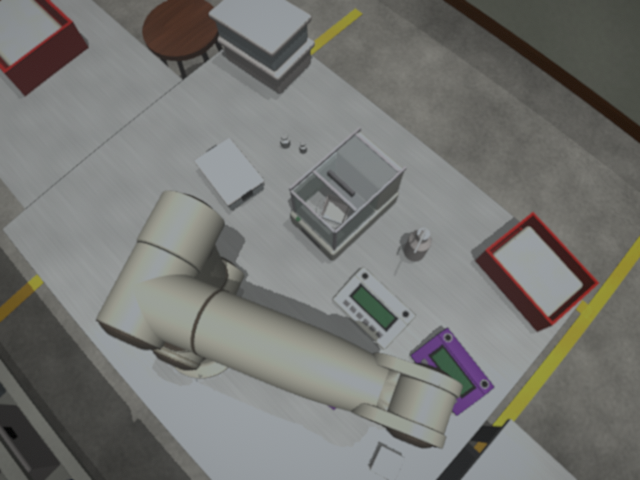

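View pics/top0.png

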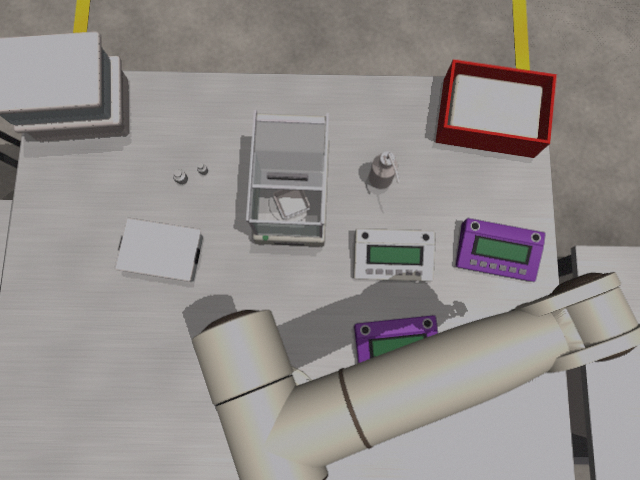

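The scene view shows the balance at (345,190), with its grip rail at (341,182). The white terminal is at (373,308).

In the top view:
- **Balance:** centred at (290,180), rail at (288,177), dish at (290,207).
- **White terminal:** (395,255), with sensors at (364,233) on the left and (425,237) on the right.
- **Terminal candidates:** white (395,255), purple (500,250) and purple (395,340). The white one fits, since the task rules out purple.

I'll confirm this in an enlarged crop.

```bash
cat > h.py <<'E'
import numpy as np, cv2
from plant import arm, vision
def ray(n,u,v):
    c=vision.calibration(n); K=c["mtx"]; d=np.array([(u-K[0,2])/K[0,0],(v-K[1,2])/K[1,1]]); s=d.copy()
    for _ in range(20): s=d/(1+c["k1"]*(s@s))
    P=c["pose"]; r=P[:3,:3]@np.array([*s,1]); return P[:3,3],r/np.linalg.norm(r)
def at(n,u,v,z):
    o,r=ray(n,u,v); return o+r*(z-o[2])/r[2]
def two(a,b):
    (o1,r1),(o2,r2)=ray("top",*a),ray("scene",*b)
    t=np.linalg.lstsq(np.c_[r1,-r2],o2-o1,rcond=None)[0]; p,q=o1+t[0]*r1,o2+t[1]*r2
    return (p+q)/2,np.linalg.norm(p-q)
def pix(n,X):
    c=vision.calibration(n);P=c["pose"];p=P[:3,:3].T@(np.array(X)-P[:3,3]);s=p[:2]/p[2];s=s*(1+c["k1"]*(s@s));K=c["mtx"]
    return s*K[0,0]+K[:2,2]
E
python3 - <<'E'
import cv2, numpy as np
t=cv2.imread("pics/top0.png"); s=cv2.imread("pics/scene0.png")
a=cv2.resize(t[105:295,240:450],None,fx=3,fy=3,interpolation=cv2.INTER_CUBIC); cv2.imwrite("pics/tc.png",a)
b=cv2.resize(s[120:360,275:425],None,fx=2.5,fy=2.5,interpolation=cv2.INTER_CUBIC); cv2.imwrite("pics/sc.png",b)
E
```

```text
(no output)
```

View pics/tc.png

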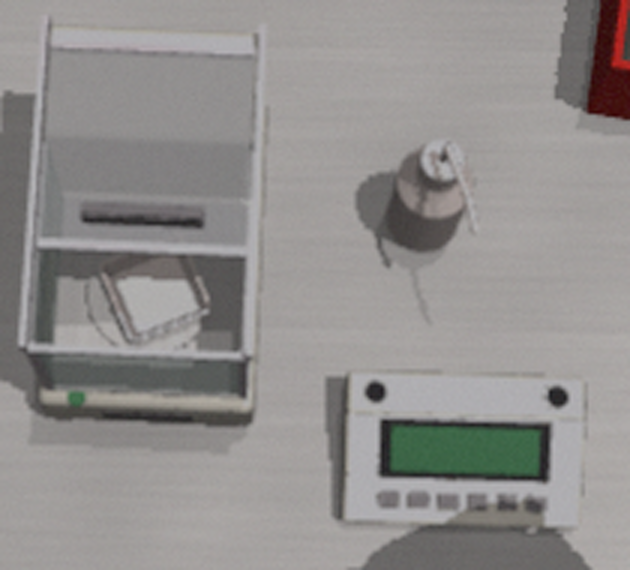

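View pics/sc.png

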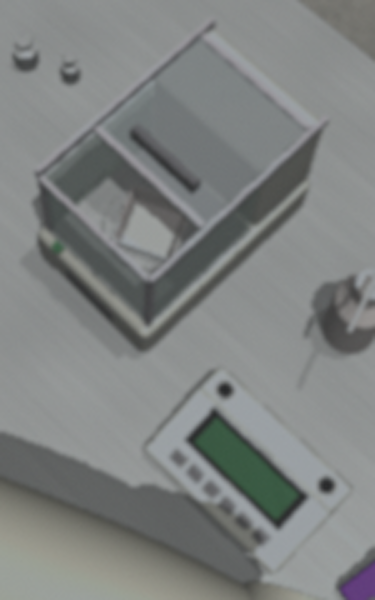

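The crops confirm the layout. In the top crop the white terminal's sensors are at (375,391) on the left and (558,397) on the right. The rail runs from (82,208) to (204,208), and the lid's front edge is at row 246. In the scene crop the rail runs from (136,129) to (197,185).

Run:
```python
from h import *
np.set_printoptions(precision=4,suppress=True)
T=lambda u,v:(u/3+240-.33,v/3+105-.33); S=lambda u,v:(u/2.5+275-.3,v/2.5+120-.3)
def blob(n,img,x,y,r=7):
    g=img[y-r:y+r+1,x-r:x+r+1].max(2).astype(float); w=(g<95)*(95-g); Y,X=np.mgrid[-r:r+1,-r:r+1]
    return x+(w*X).sum()/w.sum(), y+(w*Y).sum()/w.sum()
t=cv2.imread("pics/top0.png"); s=cv2.imread("pics/scene0.png")
for nm,a,b in (("L",(365,235),(365,276)),("R",(426,237),(405,314))):
    pa,pb=blob("top",t,*a,5),blob("scene",s,*b,5); print(nm,pa,pb,at("top",*pa,.06),at("scene",*pb,.06),two(pa,pb))
for nm,a,b in (("railL",(82,207),(136,129)),("railR",(204,208),(197,185)),):
    print(nm,at("top",*T(*a),.257),at("scene",*S(*b),.257),two(T(*a),S(*b)))
for nm,p in (("FL",(27,347)),("FR",(250,354)),("RL",(46,20)),("RR",(263,28))): print(nm,at("top",*T(*p),.24))
for nm,p in (("FL",(40,176)),("FR",(150,278)),("RL",(212,25)),("RR",(325,124))): print(nm,at("scene",*S(*p),.24))
print("lidfront top",at("top",*T(35,248),.235),at("top",*T(245,248),.235))
print("bottle cap top",two(T(445,155),S(372,282)))
```

```text
L (np.float64(364.75467289719626), np.float64(235.19781931464175)) (np.float64(364.58006042296074), np.float64(275.51510574018124)) [ 0.4549 -0.2228  0.06  ] [ 0.4537 -0.2224  0.06  ] (array([ 0.4541, -0.2226,  0.0607]), np.float64(0.0011944538500096755))
R (np.float64(425.37640871525167), np.float64(236.81367392937642)) (np.float64(405.1550279329609), np.float64(313.7472067039106)) [ 0.4535 -0.3827  0.06  ] [ 0.4513 -0.3826  0.06  ] (array([ 0.4527, -0.3827,  0.0588]), np.float64(0.002074961135525209))
railL [0.5549 0.0221 0.257 ] [0.5515 0.0176 0.257 ] (array([0.5598, 0.0242, 0.2384]), np.float64(0.0024910268111132225))
railR [ 0.5559 -0.0729  0.257 ] [ 0.5487 -0.0754  0.257 ] (array([ 0.5567, -0.0722,  0.2447]), np.float64(0.006328351028647448))
FL [0.4461 0.0622 0.24  ]
FR [ 0.4437 -0.1108  0.24  ]
RL [0.7182 0.0587 0.24  ]
RR [ 0.7146 -0.1168  0.24  ]
FL [0.4446 0.0588 0.24  ]
FR [ 0.4423 -0.1086  0.24  ]
RL [0.7136 0.0539 0.24  ]
RR [ 0.7077 -0.1213  0.24  ]
lidfront top [0.5277 0.0601 0.235 ] [ 0.5308 -0.1054  0.235 ]
bottle cap top (array([ 0.6332, -0.2716,  0.1693]), np.float64(0.004070684575847209))
```

```bash
python3 -m jog '[[[0,0,-5.5],[0,0,0]],[[0,0,-5.5],[0,0,0]],[[4.5,-2.5,0],[0,0,0]],[[4.5,-2.5,0],[0,0,0]],[[4.5,-2.5,0],[0,0,0]],[[4.5,-2.5,0],[0,0,0]],[[4.5,-2.5,0],[0,0,0]],[[4.5,-2.5,0],[0,0,0]],[[4.5,-2.5,0],[0,0,0]],[[4.5,-2.5,0],[0,0,0]],[[4.5,-2.5,0],[0,0,0]],[[4.5,-2.5,0],[0,0,0]],[[4.5,-2.5,0],[0,0,0]],[[4.5,-2.5,0],[0,0,0]]]' 0 20; python3 -m jog '[[[0,0,0],[0,0,-0.165]],[[0,0,0],[0,0,-0.165]],[[0,0,0],[0,0,-0.165]],[[0,0,0],[0,0,-0.165]],[[0,0,0],[0,0,-0.165]],[[0,0,0],[0,0,-0.165]],[[0,0,0],[0,0,-0.165]],[[0,0,0],[0,0,0]]]'
python3 - <<'E'
from h import *
s=arm.sense(); print(s["joint_pos"],s["tcp_pos"],s["tool_rot"])
cv2.imwrite("pics/top1.png",vision.capture("top"))
E
```

```text
clock: 1.85
tcp_pos: [0.5953, -0.0257, 0.3596]
tool_rot: [[0.926, 0.378, -0.0], [0.378, -0.926, -0.0], [-0.0, -0.0, -1.0]]
contact_force: [0.4, -0.1, -0.1]
opening: -0.001
finger_force: 0.0
clock: 2.85
tcp_pos: [0.5945, -0.0272, 0.3596]
tool_rot: [[0.029, 1.0, -0.001], [1.0, -0.029, 0.0], [0.0, -0.001, -1.0]]
contact_force: [0.2, -0.2, -0.6]
opening: 0.002
finger_force: 0.0
[-4.57794536e-02  2.85547083e-01  6.25648210e-01  1.91162559e+00
  1.88982934e-05  1.55410576e+00] [ 0.59445388 -0.02722776  0.35958408] [[ 2.90848011e-02  9.99576684e-01 -7.26505457e-04]
 [ 9.99576947e-01 -2.90847708e-02  5.22003905e-05]
 [ 3.10480485e-05 -7.27716345e-04 -9.99999735e-01]]
```

```bash
python3 -m jog '[[[0,0.6,2.5],[0,0,0]],[[0,0,3],[0,0,0]],[[0,0,2.5],[0,0,0]],[[0,0,0.5],[0,0,0]],[[0,0,0],[0,0,0]]]'; python3 -m jog '[[[0,0,0.3],[0,0,0]],[[0,0,0.3],[0,0,0]],[[0,0,0],[0,0,0]]]'
python3 - <<'E'
from h import *
a=vision.capture("top"); s=vision.capture("scene")
a=cv2.resize(a[90:270,220:360],None,fx=3,fy=3,interpolation=cv2.INTER_CUBIC); b=cv2.resize(s[100:280,260:430],(510,540),interpolation=cv2.INTER_CUBIC)
cv2.imwrite("pics/c2.png",cv2.resize(np.hstack([a,b]),None,fx=.85,fy=.85))
E
```

```text
clock: 3.52
tcp_pos: [0.6004, -0.0274, 0.2755]
tool_rot: [[0.03, 1.0, 0.0], [1.0, -0.03, 0.0], [0.0, 0.0, -1.0]]
contact_force: [-0.4, -0.1, -0.3]
opening: -0.003
finger_force: 0.0
clock: 3.9
tcp_pos: [0.6005, -0.0274, 0.269]
tool_rot: [[0.028, 1.0, 0.0], [1.0, -0.028, -0.0], [-0.0, 0.0, -1.0]]
contact_force: [0.2, -0.6, -0.3]
opening: -0.004
finger_force: 0.0
```

View pics/c2.png

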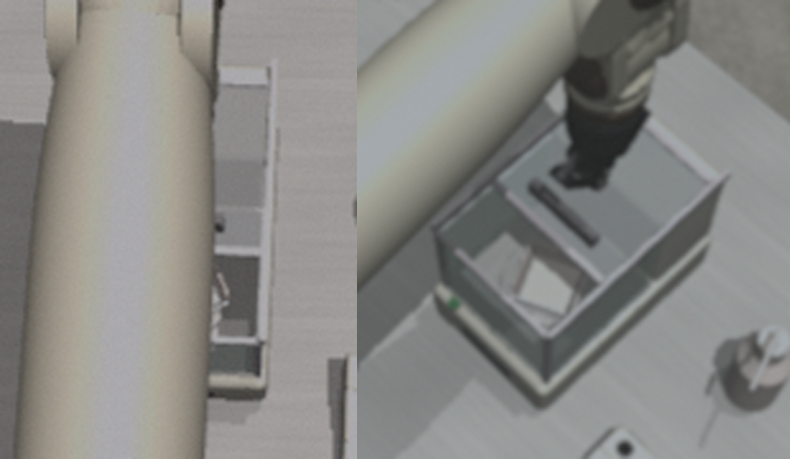

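The left half shows the arm hiding the rail. The right half shows the closed fingers standing just behind the rail, with the rail from (530,185) to (597,242) and the tips at about (580,183). I'll lower slightly and push.

```bash
python3 -m jog '[[[0,0,0.3],[0,0,0]],[[0,0,0.3],[0,0,0]],[[0,0,0],[0,0,0]]]'; python3 -m jog '[[[0,-0.8,0],[0,0,0]],[[0,-0.8,0],[0,0,0]],[[0,-0.8,0],[0,0,0]],[[0,-0.4,0],[0,0,0]]]';  python3 -m jog '[[[0,-0.6,0],[0,0,0]],[[0,-0.8,0],[0,0,0]],[[0,-0.8,0],[0,0,0]],[[0,-0.8,0],[0,0,0]],[[0,-0.8,0],[0,0,0]],[[0,-0.8,0],[0,0,0]],[[0,-0.6,0],[0,0,0]],[[0,-0.4,0],[0,0,0]]]'
```

```text
clock: 4.38
tcp_pos: [0.6003, -0.0274, 0.2626]
tool_rot: [[0.028, 1.0, -0.001], [1.0, -0.028, 0.0], [0.0, -0.001, -1.0]]
contact_force: [0.0, -0.3, -0.6]
opening: 0.001
finger_force: 0.0
clock: 4.88
tcp_pos: [0.5718, -0.0266, 0.2634]
tool_rot: [[0.028, 1.0, 0.001], [1.0, -0.028, -0.0], [0.0, 0.001, -1.0]]
contact_force: [1.7, -0.0, -0.0]
opening: -0.002
finger_force: 1.1
clock: 5.88
tcp_pos: [0.5161, -0.025, 0.263]
tool_rot: [[0.028, 1.0, 0.0], [1.0, -0.028, 0.0], [0.0, 0.0, -1.0]]
contact_force: [1.3, -0.6, 2.2]
opening: -0.001
finger_force: 1.2
```

Contact made at about 1.5 N and the lid is moving. I'll do the final approach in small steps.

```bash
python3 -m jog '[[[0,-0.4,0],[0,0,0]],[[0,-0.4,0],[0,0,0]],[[0,-0.4,0],[0,0,0]],[[0,-0.2,0],[0,0,0]]]';  for i in 1 2 3; do python3 -m jog '[[[0,-0.2,0],[0,0,0]],[[0,-0.2,0],[0,0,0]]]' | egrep 'tcp|contact'; done
```

```text
clock: 6.38
tcp_pos: [0.5022, -0.0246, 0.263]
tool_rot: [[0.028, 1.0, -0.0], [1.0, -0.028, 0.0], [0.0, -0.0, -1.0]]
contact_force: [1.0, -0.2, 1.5]
opening: -0.001
finger_force: 1.1
tcp_pos: [0.4984, -0.0245, 0.2629]
contact_force: [2.1, -0.8, 1.6]
tcp_pos: [0.4944, -0.0244, 0.263]
contact_force: [2.1, -0.8, 1.8]
tcp_pos: [0.4904, -0.0243, 0.263]
contact_force: [6.1, -2.0, 2.0]
```

```bash
for i in 1 2; do python3 -m jog '[[[0,-0.1,0],[0,0,0]],[[0,0,0],[0,0,0]]]' | egrep 'tcp|contact'; done
```

```text
tcp_pos: [0.4903, -0.0243, 0.2631]
contact_force: [7.2, -1.5, 0.7]
tcp_pos: [0.4901, -0.0244, 0.2631]
contact_force: [11.4, -0.5, -1.1]
```

```bash
python3 -m jog '[[[0,1,0],[0,0,0]],[[0,1,0],[0,0,0]],[[0,0,-3],[0,0,0]],[[0,0,-5],[0,0,0]],[[0,0,-3],[0,0,0]],[[-4.5,-0.6,0],[0,0,0]],[[-4.5,-0.6,0],[0,0,0]],[[-4.5,-0.6,0],[0,0,0]],[[-4.5,-0.6,0],[0,0,0]],[[-4.5,-0.6,0],[0,0,0]],[[-4.5,-0.6,0],[0,0,0]],[[-4.5,-0.6,0],[0,0,0]],[[-4.5,-0.6,0],[0,0,0]],[[0,0,0],[0,0,0]]]'
python3 - <<'E'
from h import *
a=vision.capture("top"); s=vision.capture("scene")
a=cv2.resize(a[90:300,230:450],None,fx=2,fy=2,interpolation=cv2.INTER_CUBIC); b=cv2.resize(s[120:330,275:445],None,fx=2,fy=2,interpolation=cv2.INTER_CUBIC)
cv2.imwrite("pics/c3.png",np.hstack([a,b]))
E
```

```text
clock: 9.38
tcp_pos: [0.45, -0.3861, 0.371]
tool_rot: [[0.031, 1.0, -0.002], [1.0, -0.031, 0.002], [0.002, -0.002, -1.0]]
contact_force: [-0.2, 0.2, 0.2]
opening: 0.003
finger_force: 0.0
```

View pics/c3.png

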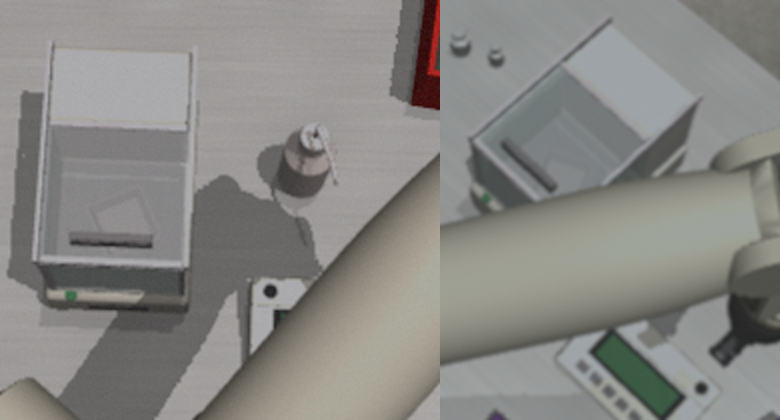

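The left half shows the lid fully shut: the glass reaches the front frame, the rail is at (111,240), and the dish lies undisturbed under it. In the right half the hand is clear of the lid, with the right sensor at (701,388) below the fingers at about (725,350). I'll lower over the right sensor.

```bash
python3 -m jog '[[[0.3,0.3,4],[0,0,0]],[[0,0,4],[0,0,0]],[[0,0,4],[0,0,0]],[[0,0,4],[0,0,0]],[[0,0,4],[0,0,0]],[[0,0,3],[0,0,0]],[[0,0,2],[0,0,0]],[[0,0,1.2],[0,0,0]],[[0,0,0],[0,0,0]]]'
python3 - <<'E'
from h import *
s=vision.capture("scene"); a=vision.capture("top")
a=cv2.resize(a[190:300,340:460],None,fx=3,fy=3,interpolation=cv2.INTER_CUBIC); b=cv2.resize(s[250:360,330:450],None,fx=3,fy=3,interpolation=cv2.INTER_CUBIC)
cv2.imwrite("pics/c4.png",np.hstack([a,b]))
for n in("top","scene"):print(pix(n,arm.sense()["tcp_pos"]-np.array([0,0,.019])))
E
```

```text
clock: 10.6
tcp_pos: [0.4536, -0.3796, 0.1107]
tool_rot: [[0.027, 1.0, -0.001], [1.0, -0.027, 0.001], [0.001, -0.001, -1.0]]
contact_force: [0.3, 0.0, 0.4]
opening: 0.002
finger_force: 0.0
[426.88148842 233.95134765]
[406.92246908 310.1872015 ]
```

View pics/c4.png

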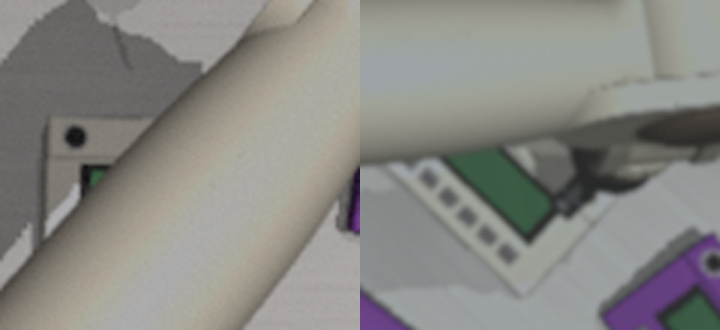

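In the right half the fingertips end near (565,212), which is about (398,320) in the full image. I'll check that against the predicted tip outline before holding.

Run:
```python
from h import *
np.set_printoptions(precision=1,suppress=True)
def C(p,d):
    return [pix("scene",np.array(p)+[dx,dy,-d]) for dx in(-.0145,.0145) for dy in(-.011,.011)]
for d in(.019,.032): print("now",d,*C([.4536,-.3796,.1107],d)); print("c3",d,*C([.45,-.3861,.371],d))
s=vision.capture("scene"); w=s[290:335,375:430].max(2)
ys,xs=np.where(w<60); print([(int(y)+290,int(xs[ys==y].min())+375,int(xs[ys==y].max())+375) for y in np.unique(ys)])
cv2.imwrite("pics/c5.png",cv2.resize(s[285:340,370:440],None,fx=8,fy=8,interpolation=cv2.INTER_NEAREST))
```

```text
now 0.019 [406.1 316.6] [400.2 311.2] [412.9 309.2] [407.  303.9]
c3 0.019 [424.3 297.9] [417.1 291.4] [432.4 289. ] [425.2 282.6]
now 0.032 [405.4 317.5] [399.6 312.1] [412.2 310.2] [406.3 304.8]
c3 0.032 [423.2 299.1] [416.1 292.7] [431.3 290.3] [424.2 284. ]
[(291, 427, 429), (292, 425, 429), (293, 423, 429), (294, 422, 429), (295, 423, 429), (296, 424, 429), (300, 401, 409), (301, 401, 410), (302, 401, 410), (303, 402, 410), (304, 402, 409), (305, 402, 408), (306, 402, 408), (307, 402, 408), (308, 402, 409), (309, 401, 414), (310, 388, 422), (311, 389, 422), (312, 390, 420), (313, 391, 418), (314, 392, 407), (315, 393, 406), (316, 394, 405), (317, 394, 395), (318, 394, 401), (319, 394, 401), (320, 393, 400), (321, 392, 400), (322, 391, 393), (323, 390, 392), (324, 389, 391), (325, 389, 390), (326, 388, 389), (327, 387, 388), (328, 385, 387), (329, 385, 386)]
```

View pics/c5.png

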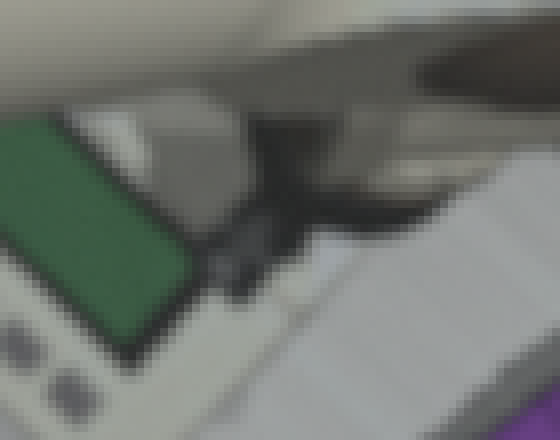

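The dark part at (398,320) is the gripper's knuckle linkage, which overhangs and hides the tips from this camera. The push stopped where a 14.5 mm finger half-thickness predicts, so the TCP position is trustworthy. I'll hold for 2.5 s and then withdraw.

```bash
python3 -m jog '[[[-0.3,0,0.1],[0,0,0]],[[0,0,0],[0,0,0]],[[0,0,0],[0,0,0]],[[0,0,0],[0,0,0]],[[0,0,0],[0,0,0]],[[0,0,0],[0,0,0]],[[0,0,0],[0,0,0]],[[0,0,0],[0,0,0]],[[0,0,0],[0,0,0]],[[0,0,0],[0,0,0]],[[0,0,0],[0,0,0]],[[0,0,0],[0,0,0]],[[0,0,0],[0,0,0]],[[0,0,0],[0,0,0]],[[0,0,0],[0,0,0]],[[0,0,0],[0,0,0]],[[0,0,0],[0,0,0]],[[0,0,0],[0,0,0]],[[0,0,0],[0,0,0]],[[0,0,0],[0,0,0]]]'; python3 -m jog '[[[0,0,0],[0,0,0]],[[0,0,0],[0,0,0]],[[0,0,0],[0,0,0]],[[0,0,0],[0,0,0]],[[0,0,-3],[0,0,0]],[[0,0,-4.5],[0,0,0]],[[0,0,-4.5],[0,0,0]],[[0,0,-4.5],[0,0,0]],[[0,0,-4.5],[0,0,0]],[[0,0,-3],[0,0,0]],[[-2.5,-4,0],[0,0,0]],[[-2.5,-4,0],[0,0,0]],[[-2.5,-4,0],[0,0,0]],[[-2.5,-4,0],[0,0,0]],[[0,-3,0],[0,0,0]],[[0,0,0],[0,0,0]],[[0,0,0],[0,0,0]]]'
python3 - <<'E'
from h import *
cv2.imwrite("pics/top9.png",vision.capture("top"))
E
```

```text
clock: 13.25
tcp_pos: [0.4534, -0.3834, 0.11]
tool_rot: [[0.028, 1.0, 0.0], [1.0, -0.028, 0.0], [0.0, 0.0, -1.0]]
contact_force: [0.5, 0.2, -0.6]
opening: 0.001
finger_force: 0.0
clock: 15.38
tcp_pos: [0.2611, -0.4781, 0.3501]
tool_rot: [[0.028, 1.0, 0.0], [1.0, -0.028, -0.0], [-0.0, 0.0, -1.0]]
contact_force: [0.7, 0.1, 0.4]
opening: 0.005
finger_force: 0.0
```

View pics/top9.png

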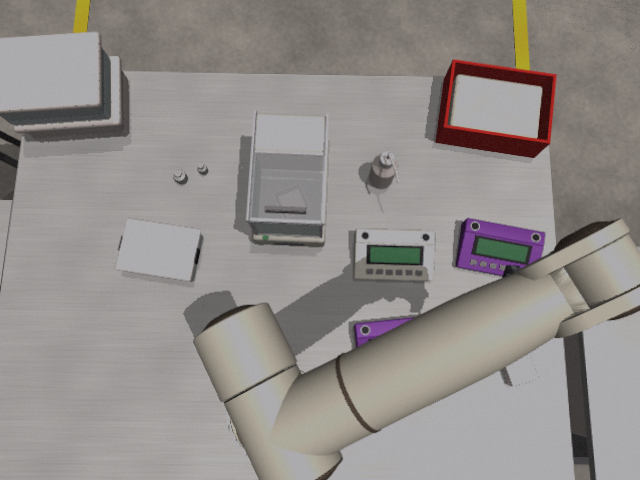

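The lid is shut with its rail at (286,209) and the dish is beneath it. The weights, box and bottle are where they were, and the hand is clear. Handing in.

```bash
python3 -c "
from plant import arm
print(arm.finish_job())"
```

```text
the job is handed in; nothing more can be done
None
```

The job is handed in: I pushed the lid against its end stop with closed fingertips, held them about 3 cm above the right-hand sensor for about 3 s, then withdrew the hand with nothing else moved; the display gave no visible sign of the tare.

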